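# Pack the celadon set into its fitted case

### The arm

A 7-joint arm with a two-finger parallel gripper is mounted at the origin on the work surface. World frame = base frame: x ahead of the robot, y to its left, z up, the work surface at z = 0. Lengths are in mm, angles in rad, forces in N, time in s.
With the tool pointing down it reaches from about 400 to 875 mm from the base axis. Payload 19.3 kg.
Tool frame: the origin (TCP) lies at the very end of the fingers, on their centre line; the grasp point (between the pads) lies 19 mm behind it (grip_point_offset is the z of the grasp point in the tool frame, in mm); z points along the fingers, x is the direction in which the jaws open and shut, and the axes are right-handed (so a half turn about z gives the same grasp; the last joint's range is limited). The gripper opens to 85 mm and grips with 20 to 120 N. Pads are 22 mm wide; open, the fingers measure 114 mm over their backs; the gripper's body (76 mm by 85 mm) begins 54 mm behind the grasp point. The pads swing forward as they close: fully open they stand 13 mm farther back than shut.
Start: joints at [-1.215, 0.521, -0.036, 1.599, 0.021, 1.021, -0.113], TCP at [258.173, 569.176, 231.291] pointing down, gripper open.
Joint ranges: [-2.91, 2.91], [-0.3, 2.13], [-1.5, 1.42], [0.17, 2.43], [-1.26, 4.41], [0.16, 1.93], [-2.52, 2.52]. Speed limits (rad/s): [1.89, 1.89, 2.39, 2.39, 3.01, 3.01, 3.01].

### API

Orientations are given as a 3x3 rotation matrix whose columns are the frame's x, y, z axes.
In Python, from workcell import movep, movel, goto_joints, open_gripper, clamp, wait, inverse_kinematics, read_state, camera, PlanningError, finish_job, grip_point_offset gives the robot as it stands. Calls block until the motion is done:
- movep(position, orientation): joint-space move of the TCP to a pose.
- movel(position, frame=None, max_speed=150, guard=None): straight line of the TCP; frame=None keeps the orientation; max_speed is the mean speed in mm/s. With guard (N) it stops when the force on the tool has changed by that much, and returns True; else False.
- goto_joints(angles): joint-space move.
- open_gripper() and clamp(): open the fingers fully, or close them until they stop; the grip force is fixed at half the most.
- wait(seconds).
- inverse_kinematics(position, orientation): joint angles nearest the present ones, or None.
- read_state(): the state.
- camera(name): name is "scene" or "top"; returns a dict with "image" (480x640x3 uint8, blue, green, red), "range_z" (480x640 float32, mm along the optical axis (not along the pixel's ray), 0 where there is no reading), "fx", "fy", "cx", "cy" (pixels), "dist_coeffs" ([k1, k2, p1, p2, k3] as OpenCV has them; the pictures are not rectified), "cam_to_world" (4x4, takes a point from camera to world coordinates). Camera axes: x right, y up, looking along -z (the intrinsics and any distortion apply to the point x, -y, -z); pixel columns grow to the right and rows downward; lengths in mm; the calibration is good to about 2 mm. A picture is of the moment at which its call begins.
A pose or a line that the arm cannot do raises PlanningError and nothing moves.
- finish_job(): hands the job in, once; it reports no verdict.
The state is a dict: "time": time; "qpos": joint angles; "qvel": joint speeds; "joint_efforts": joint torques, N m; "eef_pos": TCP position; "tool_rot": TCP orientation; "ft_force": force on the tool from outside, world axes, zero at the start; "torque": the same for the moment, N m; "finger_gap": finger opening in mm.
Only numpy, scipy, OpenCV 4.12 (cv2) and the standard library are available. Lean on these libraries where they do the work, as an engineer would, in place of code of your own. Each camera call takes 0.05 s, during which the arm holds its last target. There are 200 camera calls.

### The job

Pack the three loose green-glazed pieces into the wooden case for the customer: set each one upright, fully down in the nest whose pocket has its shape, without dropping it in. When all three are in, lower the hinged lid gently, without slamming it, until the case is fully shut. Leave the teapot, bottle and cup standing where they are.

Things in the scene. Friction and masses are not known exactly. Their poses are not given: they have to be found in the camera images.
- case: Open wooden case fixed on the table, outside 166 (its x) x 361 (its y) x 62 mm high, walls and floor 8 mm thick. Origin: centre of its underside, on the table. Its +x side, away from the robot, carries the lid's hinge; z up.
- lid (a joint): Opening angle of the case's flat wooden lid (rad): 0 is shut, about 1.57 upright, 1.9 leaning fully back, away from the robot. The hinge is stiff: the lid stays at the angle where it is left. Lid panel 166 x 361 x 8 mm, no handle; about 4 N at its free edge moves it.
- lid_hinge (a point): Point on the lid's hinge line, middle of the case's far rim (case frame 83, 0, 62 mm), at the lid's underside. The hinge line runs along the case's y. When shut the lid reaches from here 166 mm in the case's -x; its upper (outer) face lies 8 mm above.
- lid_edge (a point): Middle of the lid's free edge, on its outer face (the face that is on top when shut and looks away from the robot when open). Moves with the lid.
- nest_hex: Dark grey block in the case, 148 (x) x 113 (y) x 24 mm, one of three side by side along the case's y in varying order, turned as the case. Origin: centre of its underside, 8 mm above the table. Central pocket 20 mm deep (floor 4 mm above origin), 2.5 mm wider all round than its piece, mouth bevelled 3 mm: a regular hexagon, 54 mm across flats for the piece; two flats face the block's +y and -y.
- nest_rect: Dark grey block in the case, 148 (x) x 113 (y) x 24 mm, one of three side by side along the case's y in varying order, turned as the case. Origin: centre of its underside, 8 mm above the table. Central pocket 20 mm deep (floor 4 mm above origin), 2.5 mm wider all round than its piece, mouth bevelled 3 mm: an oblong rectangle for a piece 110 (x) x 48 (y) mm.
- nest_trap: Dark grey block in the case, 148 (x) x 113 (y) x 24 mm, one of three side by side along the case's y in varying order, turned as the case. Origin: centre of its underside, 8 mm above the table. Central pocket 20 mm deep (floor 4 mm above origin), 2.5 mm wider all round than its piece, mouth bevelled 3 mm: a trapezium, piece 110 mm long at y = -24 mm, 66 mm at y = +24 mm.
- caddy: Green-glazed hexagonal tea caddy, 54 mm across flats, 62 mm across corners (corners on its +x and -x, flats on +y and -y), 46 mm high, about 250 g. Origin: centre of its underside; z up. Piece and nest have the same orientation when the piece is seated (or turned by any multiple of 60 degrees).
- oblong: Green-glazed oblong lidded box, 110 (x) x 48 (y) x 46 mm high, about 320 g; its lid does not come off. Origin: centre of its underside; z up. Piece and nest have the same orientation when the piece is seated (or half a turn apart).
- planter: Green-glazed trapezium planter with a dark top, 46 mm high, 48 mm deep (y): 110 mm long at its y = -24 mm side, 66 mm long at its y = +24 mm side, these two sides being parallel to x; about 280 g. Solid to the touch. Origin: centre of its underside, midway between the parallel sides; z up. Piece and nest have the same orientation when the piece is seated.
- teapot: Unglazed brown teapot, bystander, belly 100 mm across, 92 mm high, 137 mm over spout (+x) and handle (-x). Origin: centre of its underside.
- bottle: Clear water bottle, bystander, 64 mm across, 200 mm high. Origin: centre of its underside.
- cup: White lidded drink cup with a cardboard sleeve, bystander, 82 mm across, 110 mm high. Origin: centre of its underside.

How it is judged:
By the outcome, as a careful person would: the job done as asked, in the order asked, and still so for the second after the job is handed in, with the robot touching nothing.
It also fails if it takes over 72 s, if anything falls off the work surface, if the arm or the gripper's body presses on something with over 40 N, if the wrist force passes 120 N, or if a joint passes its speed limit or range.

## Working session

There is one attempt and no reset: what is moved stays moved. The work goes in short steps, each a Python script; the robot and the scene stay as the last script left them, time stands still between calls to the robot, and variables do not carry over. Pictures are saved under pics/ and viewed, on a budget of 10 in all, crops included, one or two more only if the job needs it, and the job is handed in when it is done.

```bash
mkdir -p pics; ls
python3 - <<'E'
from workcell import *
import cv2,numpy as np
for n in("scene","top"):
    c=camera(n); cv2.imwrite(f"pics/{n}0.png",c["image"]); np.savez(f"{n}0.npz",**c)
    print(n,c["fx"],c["fy"],c["cx"],c["cy"],c["dist_coeffs"],np.round(c["cam_to_world"],3).tolist(), (c["range_z"]>0).mean())
s=read_state();print(s);print(grip_point_offset)
E
```

```text
pics
scene 605.4482552665227 605.4482552665227 329.33104435385496 236.422042992357 [-0.04074146  0.          0.          0.          0.        ] [[0.785, -0.475, 0.398, 1092.942], [0.62, 0.595, -0.512, -676.934], [0.007, 0.649, 0.761, 1106.685], [0.0, 0.0, 0.0, 1.0]] 0.9959733072916667
top 508.4085374239385 508.4085374239385 320.16037841885566 236.9035217875093 [-0.10802717  0.          0.          0.          0.        ] [[-0.006, 0.992, -0.126, 405.604], [-1.0, -0.007, -0.003, 6.108], [-0.004, 0.126, 0.992, 1216.16], [0.0, 0.0, 0.0, 1.0]] 0.995849609375
{'time': 0.1, 'qpos': array([-1.21519901,  0.52195987, -0.03631194,  1.5998956 ,  0.02117924,
        1.0211302 , -0.11279349]), 'qvel': array([-0.00087588, -0.00217777, -0.00021722, -0.00108298,  0.00084553,
        0.00054065, -0.00051217]), 'joint_efforts': array([ 3.54222328e-03, -9.28496575e+01,  1.98412187e+00, -3.70526147e+01,
        1.81977544e-02,  5.41286281e-03, -9.45998181e-06]), 'eef_pos': array([258.06946313, 568.91940785, 230.79989889]), 'tool_rot': array([[ 4.13073946e-01,  9.10697417e-01, -3.61076430e-04],
       [ 9.10696931e-01, -4.13074099e-01, -9.42047151e-04],
       [-1.00707123e-03,  6.03039372e-05, -9.99999491e-01]]), 'ft_force': array([-0.17588552, -0.15242307,  0.37268162]), 'torque': array([ 0.02879558,  0.01318094, -0.00912431]), 'finger_gap': 85.53978114061391}
-18.700000000000003
```

View pics/scene0.png

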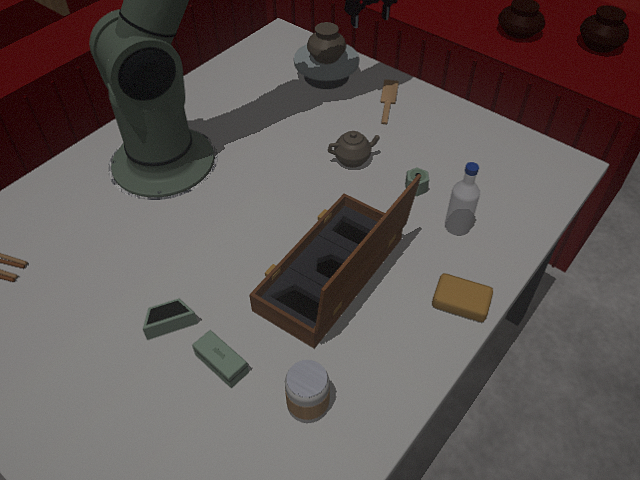

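View pics/top0.png

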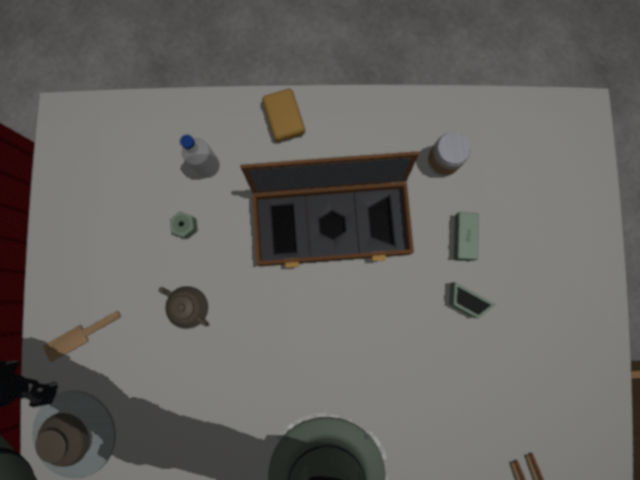

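The top view shows the case with rect pocket at (285,230), hex at (333,225) and trap at (382,220). The lid is open along row ~170. The caddy is at (183,225), the oblong at (467,237) and the planter at (470,300). The bottle (197,150) and cup (450,153) stand near the case ends, and the teapot is at (187,307). The scene view agrees with this.

```bash
cat > h.py <<'E'
import numpy as np, cv2
def rays(c,uv):
    K=np.array([[c["fx"],0,c["cx"]],[0,c["fy"],c["cy"]],[0,0,1]])
    p=cv2.undistortPoints(np.float64(uv).reshape(-1,1,2),K,c["dist_coeffs"]).reshape(-1,2)
    d=np.c_[p[:,0],-p[:,1],-np.ones(len(p))]
    return d@c["cam_to_world"][:3,:3].T, c["cam_to_world"][:3,3]
def cloud(c):
    v,u=np.mgrid[:480,:640]; d,o=rays(c,np.c_[u.ravel(),v.ravel()])
    return (o+d*c["range_z"].reshape(-1,1)).reshape(480,640,3)
def plane(c,uv,z):
    d,o=rays(c,uv); return (o+d*((z-o[2])/d[:,2])[:,None])[:,:2]
def green(c):
    b,g,r=[c["image"][...,i].astype(int) for i in range(3)]
    return (g>r+8)&(g>b+2)
E
python3 - <<'E'
from h import *
for n in("scene","top"):
    c=dict(np.load(n+"0.npz")); P=cloud(c); m=green(c)
    print(n,'table',np.percentile(P[(abs(P[...,2])<15)][:,2],[10,50,90]))
    m&=(P[...,0]>350)
    k,l,st,ce=cv2.connectedComponentsWithStats(m.astype(np.uint8))
    for i in range(1,k):
        if st[i,4]<60: continue
        q=P[l==i]; z=q[:,2]; x,y,w,h,a=st[i]
        box=P[y-3:y+h+3,x-3:x+w+3].reshape(-1,3); t=box[(box[:,2]>38)&(box[:,2]<54)]
        print(st[i],'top z',np.percentile(z,[20,50,80,95]).round(1),len(t),end=' ')
        if len(t): print('zmed',np.median(t[:,2]).round(1),'rect',np.round(cv2.minAreaRect(np.float32(t[:,:2]))[0],1),cv2.minAreaRect(np.float32(t[:,:2]))[1:],'mean',t.mean(0).round(1))
    # lid and case
    for (z0,z1) in [(27,37),(58,68)]:
        s=P[(P[...,2]>z0)&(P[...,2]<z1)&(P[...,0]>480)&(P[...,0]<720)&(abs(P[...,1])<300)]; print(z0,len(s),s.min(0).round(),s.max(0).round(),np.median(s,0).round(1))
    s=P[(P[...,2]>100)&(P[...,0]>600)&(P[...,0]<900)&(abs(P[...,1]-0)<120)];print('lid',len(s),s.min(0).round(),s.max(0).round())
    if len(s): A=np.c_[s[:,1:],np.ones(len(s))]; print('x=a y+b z+c',np.linalg.lstsq(A,s[:,0],rcond=None)[0])
E
```

```text
scene table [-2.97874052  0.29228042  3.80085321]
[407 168  22  16 197] top z [44.6 46.6 48.3 49.9] 247 zmed 46.2 rect [586.8 334.5] ((59.0119743347168, 56.995330810546875), 10.011927604675293) mean [586.8 336.   45.9]
[143 299  51  31 262] top z [44.  45.7 47.5 49. ] 898 zmed 45.8 rect [ 399.1 -337.8] ((107.62487030029297, 53.90717697143555), 62.31830978393555) mean [ 403.6 -340.    45.6]
[ 193  330   53   49 1164] top z [44.1 45.7 47.6 49.2] 1249 zmed 45.6 rect [ 555.1 -337.8] ((49.7201042175293, 114.30641174316406), 86.8207778930664) mean [ 557.1 -339.1   45.5]
27 3942 [ 495. -207.   27.] [720. 276.  37.] [550.7 -45.8  31.9]
58 1124 [ 482. -205.   58.] [718. 274.  68.] [517.5 -91.3  61.8]
lid 1952 [ 669. -120.  100.] [699. 120. 232.]
x=a y+b z+c [-7.19936124e-02  8.30669752e-02  6.69868517e+02]
top table [-2.86163731  0.2498694   3.71059588]
[171 212  23  24 408] top z [44.2 46.  48.  50. ] 454 zmed 46.0 rect [588.2 336. ] ((61.93937301635742, 52.11832046508789), 67.99738311767578) mean [587.7 335.4  45.9]
[457 213  22  46 910] top z [44.4 46.4 48.4 50.5] 947 zmed 46.3 rect [ 556.3 -336.8] ((49.20745849609375, 109.50865173339844), 86.60118103027344) mean [ 555.8 -335.7   46.3]
[453 283  41  34 264] top z [44.4 46.6 48.5 50.1] 797 zmed 46.7 rect [ 400.2 -335.8] ((108.28479766845703, 49.13420104980469), 61.27827453613281) mean [ 402.9 -334.3   46.7]
27 6339 [ 491. -297.   27.] [718. 297.  37.] [588.8 -23.4  32.2]
58 1737 [ 486. -300.   58.] [720. 299.  68.] [590.6 -20.5  62.4]
lid 2779 [ 661. -120.  100.] [700. 120. 234.]
x=a y+b z+c [-7.04997764e-02  1.19292981e-01  6.57609496e+02]
```

Both views agree: piece tops at 46 mm, nest tops at 32 and the rim at 62. Next I'll get refined poses.

```bash
cat > m.py <<'E'
from h import *
yaw0=0.0705
def pockets(c,P):
    g=cv2.cvtColor(c["image"],cv2.COLOR_BGR2GRAY)
    al=np.array([-np.sin(yaw0),np.cos(yaw0)]); ax=np.array([np.cos(yaw0),np.sin(yaw0)])
    q=P[...,:2]-np.array([585,-20]); a=q@ax; b=q@al
    inn=(abs(a)<71)&(abs(b)<165)&(P[...,2]<42)
    m=inn&(P[...,2]<25)
    m=cv2.morphologyEx(m.astype(np.uint8),cv2.MORPH_OPEN,np.ones((3,3)))
    cs,_=cv2.findContours(m,cv2.RETR_EXTERNAL,cv2.CHAIN_APPROX_NONE)
    return [k for k in cs if cv2.contourArea(k)>150],g
def tops(c,P):
    m=((P[...,2]>36)&(P[...,2]<56)&(P[...,0]>350)&(P[...,0]<640)&(abs(P[...,1])>250)).astype(np.uint8)
    m=cv2.morphologyEx(m,cv2.MORPH_OPEN,np.ones((3,3)))
    cs,_=cv2.findContours(m,cv2.RETR_EXTERNAL,cv2.CHAIN_APPROX_NONE)
    return [k for k in cs if cv2.contourArea(k)>120 and green(c)[cv2.boundingRect(k)[1]:,cv2.boundingRect(k)[0]:][:cv2.boundingRect(k)[3],:cv2.boundingRect(k)[2]].mean()>.15]
def desc(c,k,z):
    w=np.float32(plane(c,k.reshape(-1,2),z)); r=cv2.minAreaRect(w); M=cv2.moments(np.float32(w).reshape(-1,1,2))
    cen=(M["m10"]/M["m00"],M["m01"]/M["m00"])
    return 'px',k.reshape(-1,2).mean(0).round(),'rectc',np.round(r[0],1),np.round(r[1],1),round(r[2],1),'centroid',np.round(cen,1),'area',round(M["m00"])
E
python3 - <<'E'
from m import *
for n in("scene","top"):
    c=dict(np.load(n+"0.npz")); P=cloud(c); im=c["image"].copy()
    pk,g=pockets(c,P); print(n)
    for k in pk: print('pocket',*desc(c,k,32))
    for k in tops(c,P): print('top',*desc(c,k,46)); pk.append(k)
    # rim: near wall line
    b,gg,r=[c["image"][...,i].astype(int) for i in range(3)]
    br=(r>b+25)&(abs(P[...,2]-62)<5)&(P[...,0]>480)&(P[...,0]<690)&(P[...,1]>-215)&(P[...,1]<185)
    w=plane(c,np.argwhere(br)[:,::-1],62)
    al=np.array([-np.sin(.0705),np.cos(.0705)]); ax=np.array([np.cos(.0705),np.sin(.0705)])
    A=w@ax;B=w@al; print('rim x',np.percentile(A,[.5,1,3]),np.percentile(A,[97,99]),'y',np.percentile(B,[.5,1,99,99.5]),len(A))
    mid=(abs(B-B.mean())<140)&(A<A.min()+25); print('near wall mean a',A[mid].mean(),'tilt',np.polyfit(B[mid],A[mid],1)[0],mid.sum())
    for s in(0,1):
        e=(A>A.min()+30)&(A<A.min()+130)&((B>60) if s else (B<-100)); print('end wall',s,e.sum(),B[e].mean() if e.any() else None,B[e].min(),B[e].max())
    cv2.drawContours(im,pk,-1,(0,255,255),1)
    if n=="top": cv2.imwrite("pics/a.png",cv2.resize(im[140:340,160:520],None,fx=2.2,fy=2.2,interpolation=cv2.INTER_NEAREST))
E
```

```text
scene
pocket px [299. 302.] rectc [ 594.5 -135.1] [107.6  51.1] 4.0 centroid [ 594.6 -137.8] area 4189
pocket px [328. 265.] rectc [579.2 -21.4] [50.1 56.1] 4.4 centroid [582.3 -22. ] area 2193
pocket px [351. 230.] rectc [558.5  91.9] [74.8 48.9] 4.3 centroid [559.   91.5] area 3229
top px [219. 355.] rectc [ 557.8 -339.5] [ 49.9 115.4] 86.5 centroid [ 557.1 -339.3] area 5331
top px [166. 315.] rectc [ 402.5 -338.6] [106.9  54.5] 60.6 centroid [ 404.1 -339.6] area 4406
top px [418. 175.] rectc [587.2 333.6] [53.2 58.1] 32.2 centroid [586.7 336.7] area 1853
rim x [489.96572849 490.45967795 493.72005163] [654.47849004 662.23110441] y [-239.99844454 -239.63189342  120.77142112  121.09346027] 877
near wall mean a 500.91202495985254 tilt -0.004956120499406645 409
end wall 0 159 -235.94034366166218 -240.3853183374844 -231.82945362231746
end wall 1 104 117.20331608896595 112.6972459151113 121.52291834317327
top
pocket px [332. 225.] rectc [585.6 -18. ] [56.6 59.6] 89.6 centroid [585.9 -18.2] area 2680
pocket px [284. 228.] rectc [577.6  95.9] [113.8  52.7] 3.8 centroid [577.5  95.8] area 5588
pocket px [381. 221.] rectc [ 594.5 -132.7] [106.   52.1] 3.6 centroid [ 593.9 -134.1] area 4313
top px [470. 301.] rectc [ 400.3 -334.5] [106.   49.7] 61.4 centroid [ 402.8 -334.5] area 3998
top px [468. 235.] rectc [ 555.8 -335.8] [ 47.9 109.9] 87.3 centroid [ 556.4 -335.7] area 5002
top px [182. 224.] rectc [588.4 334.6] [55.3 57.3] 1.9 centroid [587.8 335.2] area 2394
rim x [490.0050219  491.04195982 494.88186084] [666.08868124 666.63150874] y [-237.66869967 -237.36760606  120.60727698  120.89226261] 1635
near wall mean a 502.3609002691793 tilt -0.0012018891690521942 489
end wall 0 156 -233.81527499856767 -238.13151672474493 -228.68652328336884
end wall 1 154 116.90801420968207 112.70389831467446 121.14683746006031
```

View pics/a.png

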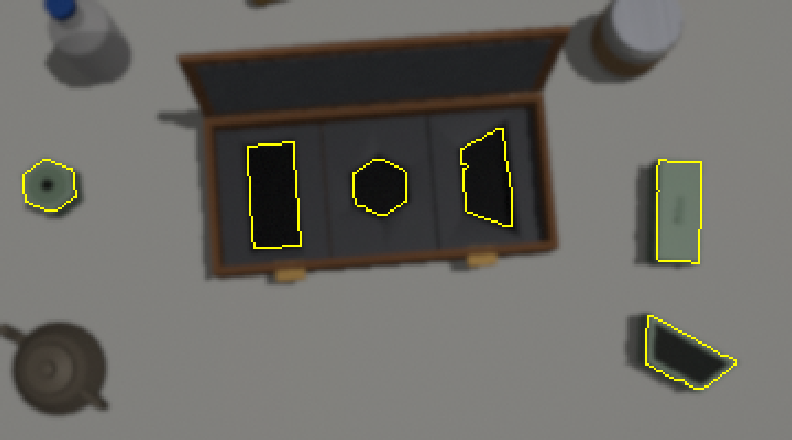

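```bash
cat > r.py <<'E'
from workcell import *
from m import *
YAW=0.0705; AX=np.array([np.cos(YAW),np.sin(YAW)]); AL=np.array([-np.sin(YAW),np.cos(YAW)])
nest=lambda b,a=582.7: a*AX+b*AL
def R(deg):
    t=np.radians(deg); x=np.array([np.cos(t),np.sin(t),0]); z=np.array([0,0,-1.]); return np.c_[x,np.cross(z,x),z]
def st(l):
    s=read_state(); print(l,'t',round(s["time"],1),'p',s["eef_pos"].round(1),'gap',round(s["finger_gap"],1),'F',s["ft_force"].round(1))
def pick(xy,deg,z=20):
    movep([*xy,120],R(deg)); hit=movel([*xy,z],max_speed=100,guard=15); st(f'down hit={hit}'); clamp(); st('clamped'); movel([*xy,200],max_speed=200); st('lifted')
def shot(n):
    for k in("scene","top"):
        c=camera(k); np.savez(f"{k}{n}.npz",**c); cv2.imwrite(f"pics/{k}{n}.png",c["image"])
E
python3 - <<'E'
from r import *
c=dict(np.load("top0.npz")); P=cloud(c)
for n in("top","scene"):
    c=dict(np.load(n+"0.npz")); P=cloud(c)
    for k in tops(c,P):
        w=plane(c,k.reshape(-1,2),46)
        if w[:,1].mean()>0:
            d=w-(587.8,335.2) if n=="top" else w-w.mean(0); th=np.arctan2(d[:,1],d[:,0]); r=np.hypot(*d.T)
            f=(r*np.exp(6j*th)).sum()/len(r); print(n,'hex yaw deg',np.degrees(np.angle(f))/6,abs(f))
for q,a in [((588,335),98),((401,-335),-28.5),((557,-337),-93),(nest(-59),94),(nest(55),-86),(nest(-173.5),-86)]:
    print(q,[None if (j:=inverse_kinematics([*q,z],R(a))) is None else j.round(2) for z in(20,200)])
for x in(690,740,760): print(x,inverse_kinematics([x,-20,260],R(4)) is not None,inverse_kinematics([x,-20,200],R(94)) is not None)
E
```

```text
top hex yaw deg 7.97028154675487 2.456290902667241
scene hex yaw deg 15.493721048418571 4.0932948983833555
(588, 335) [array([-0.53,  0.86, -0.12,  1.57,  0.14,  0.72,  1.  ]), array([-0.54,  0.64, -0.1 ,  1.48,  0.07,  1.03,  1.05])]
(401, -335) [array([ 0.45,  0.71,  0.19,  2.01, -0.29,  0.45,  0.35]), array([ 0.15,  0.46,  0.59,  1.92, -0.34,  0.86,  0.42])]
(557, -337) [array([ 0.12,  0.92,  0.54,  1.67, -0.65,  0.74, -0.64]), array([-0.17,  0.94,  1.18,  1.59, -0.9 ,  1.25, -0.44])]
[585.40857257 -17.80710982] [array([-0.03,  0.75, -0.06,  1.83,  0.08,  0.56,  1.5 ]), array([-0.15,  0.5 ,  0.12,  1.74, -0.07,  0.9 ,  1.63])]
[577.37822857  95.90970325] [array([-0.6 ,  0.83,  0.49,  1.86, -0.64,  0.62, -1.2 ]), array([-0.7 ,  0.58,  0.64,  1.76, -0.42,  0.94, -1.38])]
[ 593.47413738 -132.02268085] [array([-0.27,  0.89,  0.6 ,  1.8 , -0.75,  0.7 , -0.74]), array([-0.38,  0.66,  0.79,  1.71, -0.54,  1.  , -0.9 ])]
690 True True
740 True True
760 True True
```

Run:
```python
from r import *
pick((587.6,334.6),99)
movep([*nest(-59),150],R(94.04)); st('over'); shot(1)
```

```text
down hit=False t 2.8 p [588.  334.9  20.7] gap 85.2 F [ 0.  -0.   0.2]
clamped t 3.2 p [587.9 335.1  20.9] gap 53.1 F [-1.5  1.2  7.7]
lifted t 4.3 p [587.  334.2 198.7] gap 53.0 F [-1.8  0.5 -3.5]
over t 5.6 p [585.9 -16.1 150.1] gap 52.7 F [ 0.4  0.5 -2.3]
```

View pics/scene1.png

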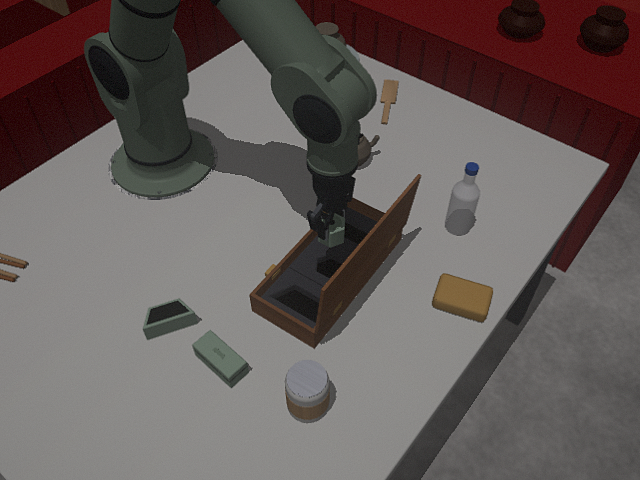

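The caddy is held upright at about (333,230), over the hex nest. Lowering it guarded.

```bash
cat >> r.py <<'E'
def place(b,deg,zexp,shift=0,a=582.7):
    n=nest(b,a); movel([*n,zexp+30],max_speed=120); wait(.2); st('above')
    hit=movel([*n,zexp-1.5],max_speed=25,guard=6); wait(.1); st(f'lowered hit={hit}'); return n
def release(n,shift=0):
    s=read_state(); p=s["eef_pos"]
    if shift: h=movel([*(p[:2]+shift*AL),p[2]],max_speed=10,guard=5); st(f'shift hit={h}')
    open_gripper(); st('open'); p=read_state()["eef_pos"]; movel([p[0],p[1],200],max_speed=150); st('up')
E
python3 - <<'E'
from r import *
n=place(-59,94.04,32.8); 
z=read_state()["eef_pos"][2]
if z<35: release(n); shot(2)
E
```

```text
above t 6.8 p [585.8 -17.8  63.5] gap 52.7 F [-0.3 -0.1 -2.9]
lowered hit=True t 8.0 p [585.3 -17.8  32.9] gap 53.1 F [-1.5 -0.   8.7]
open t 8.4 p [584.6 -17.8  32.1] gap 85.6 F [ 0.2  0.3 -0.3]
up t 9.7 p [584.2 -17.8 199.2] gap 85.2 F [ 0.5 -1.3  0.7]
```

The caddy seated at exactly the expected height. Next is the oblong.

Run:
```python
from r import *
movep([480,-180,200],R(-90))
pick((556.6,-336.5),-93)
movep([480,-150,200],R(-88)); movep([480,60,200],R(-86)); movep([*nest(55.2),120],R(-85.96)); wait(.2); st('over'); shot(3)
for k in("scene","top"):
    c=dict(np.load(k+"3.npz")); P=cloud(c); m=green(c)&(P[...,1]>20)&(P[...,1]<170)&(P[...,0]>490)&(P[...,0]<660)&(P[...,2]>70)&(P[...,2]<165)
    q=P[m]; print(k,len(q),np.percentile(q@np.r_[AX,0],[1,5,50,95,99]).round(1),np.percentile(q@np.r_[AL,0],[1,5,50,95,99]).round(1),np.percentile(q[:,2],[1,5,95,99]).round(1))
```

```text
down hit=False t 13.5 p [ 556.9 -336.8   20.6] gap 85.5 F [0.3 0.5 0.6]
clamped t 14.0 p [ 556.8 -336.5   20.5] gap 47.2 F [-0.7  1.9  6.1]
lifted t 15.0 p [ 556.3 -336.1  198.9] gap 46.9 F [-0.3 -0.4 -2.5]
over t 17.5 p [577.3  95.7 120.9] gap 46.9 F [ 0.3  0.3 -1.6]
scene 362 [525.4 527.9 612.7 632.8 634.7] [27.  28.4 39.7 71.1 75.4] [103.8 109.4 149.2 150.6]
top 325 [527.7 528.2 541.9 563.7 567.8] [30.3 31.9 47.5 72.1 76.3] [130.8 138.8 149.1 151.1]
```

View pics/top3.png

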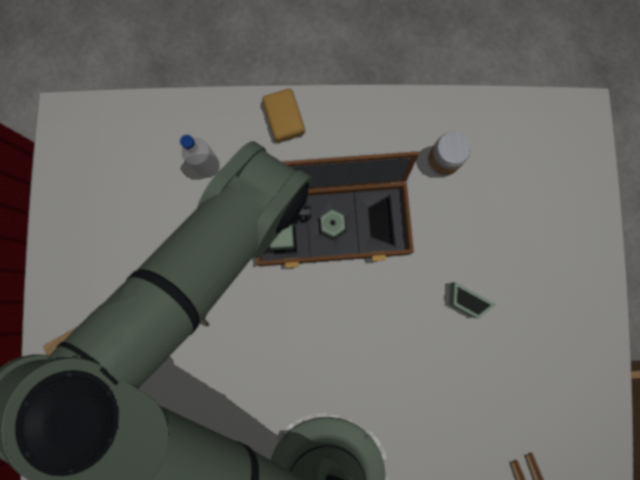

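The caddy sits centred in the hex nest at (333,224), and the oblong hangs over the rect nest at (283,238), partly hidden by the arm. Camera extents suggest a nudge of about 1 mm, well within the bevel, so I'll lower it guarded.

Run:
```python
from r import *
n=place(55.5,0,32.6,a=583.7)
z=read_state()["eef_pos"][2]
if z<34.5: release(n,shift=-2); movep([480,-150,200],R(-60)); shot(4)
```

```text
above t 18.4 p [578.7  96.6  63.2] gap 46.9 F [-0.5 -0.3 -2.7]
lowered hit=True t 19.6 p [578.2  96.5  32.5] gap 47.4 F [-2.2  0.3  8.6]
shift hit=True t 19.8 p [578.3  95.9  32.5] gap 47.4 F [-0.7 -0.9  7.7]
open t 20.3 p [577.8  96.2  31.9] gap 85.3 F [ 0.8 -0.2  0.3]
up t 21.6 p [577.4  96.2 199.2] gap 85.7 F [ 0.4  0.3 -1.1]
```

Run:
```python
from r import *
pick((401,-335.3),-28.5)
movep([*nest(-173.6),120],R(-85.96)); wait(.2); st('over'); shot(5)
for k in("scene","top"):
    c=dict(np.load(k+"5.npz")); P=cloud(c); m=green(c)&(P[...,1]<-80)&(P[...,1]>-190)&(P[...,0]>500)&(P[...,0]<680)&(P[...,2]>90)&(P[...,2]<155)
    q=P[m]; print(k,len(q),np.percentile(q@np.r_[AX,0],[1,5,50,95,99]).round(1),np.percentile(q@np.r_[AL,0],[1,5,50,95,99]).round(1))
    for k2 in tops(dict(np.load(k+"4.npz")),P)[:0]: pass
c=cv2.imread("pics/scene5.png")[150:390,180:480]; t=cv2.imread("pics/top5.png")[150:300,220:440]
cv2.imwrite("pics/b.png",np.hstack([cv2.resize(c,(450,360)),cv2.resize(t,(350,360))[:, :350]]))
```

```text
down hit=False t 24.8 p [ 401.2 -335.5   20.5] gap 85.5 F [ 0.2 -0.1 -0.8]
clamped t 25.3 p [ 401.1 -335.3   20.5] gap 47.2 F [-0.8  2.6 10.8]
lifted t 26.3 p [ 400.7 -334.8  199.1] gap 47.1 F [-0.2 -0.1 -1.6]
over t 27.7 p [ 593.2 -133.1  120.4] gap 46.8 F [-0.7 -0.5 -2.6]
scene 195 [526.2 529.1 613.5 631.8 633.3] [-201.1 -200.8 -198.3 -165.4 -154.9]
top 17 [528.9 529.9 533.1 536.5 537. ] [-196.7 -196.6 -193.6 -189.6 -188.2]
```

View pics/b.png

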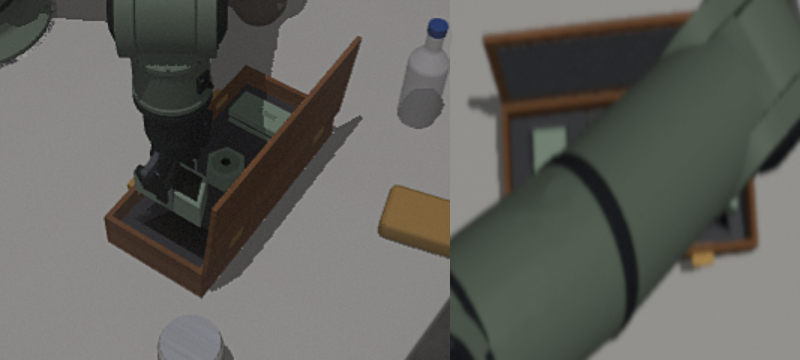

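The crop shows the planter held with its long side facing the case's −y end, as the pocket needs. The oblong and caddy are seated. Lowering it with the same +1 mm correction.

Run:
```python
from r import *
n=place(-173.6,0,32.5,a=584)
z=read_state()["eef_pos"][2]
if z<34.5:
    release(n,shift=2); movep([430,-250,300],R(-60)); wait(.2); shot(6)
    for k in("top","scene"):
        c=dict(np.load(k+"6.npz")); P=cloud(c); q=P[...,:2]-nest(-59,583); a=q@AX;b=q@AL
        for nm,b0 in(('oblong',114),('caddy',0),('planter',-114)):
            m=(abs(a)<50)&(abs(b-b0)<20); print(k,nm,'z',np.percentile(P[m][:,2],[10,50,90]).round(1))
            for sx in(-1,1): mm=m&(a*sx>12); print('   half',sx,np.median(P[mm][:,2]).round(1)) if mm.sum()>20 else 0
        s=P[(P[...,2]>100)&(P[...,0]>600)&(P[...,0]<800)&(abs(P[...,1]+20)<120)]
        B=s[:,:2]@AL;A=s[:,:2]@AX;f=np.linalg.lstsq(np.c_[s[:,2]-62,np.ones(len(s))],A,rcond=None)[0];print('lid slope,a at hinge',f,'theta',np.pi/2+np.arctan(f[0]),'ztop',s[:,2].max())
    cv2.imwrite("pics/c.png",cv2.resize(cv2.imread("pics/top6.png")[140:280,230:430],None,fx=3,fy=3))
```

```text
above t 28.6 p [ 595.1 -132.1   63.2] gap 46.7 F [-0.2 -0.2 -2. ]
lowered hit=True t 29.8 p [ 594.7 -132.    32.6] gap 46.9 F [-0.1  1.6  7.3]
shift hit=True t 30.0 p [ 594.6 -130.8   32.5] gap 47.1 F [-1.3  1.8  7.2]
open t 30.5 p [ 594.1 -131.1   32. ] gap 85.3 F [ 0.8  0.8 -0.2]
up t 31.8 p [ 593.8 -131.   199.2] gap 85.4 F [ 0.3 -0.5  0.8]
top oblong z [55.5 58.3 61.3]
   half -1 58.2
   half 1 58.5
top caddy z [29.9 55.5 60.8]
   half -1 33.9
   half 1 36.1
top planter z [34.7 58.6 61.9]
   half -1 57.7
   half 1 58.8
lid slope,a at hinge [1.19340689e-01 6.63343848e+02] theta 1.6895752504123758 ztop 233.53080378718096
scene oblong z [55.4 58.  61. ]
   half -1 57.8
   half 1 57.9
scene caddy z [31.4 57.2 60.9]
   half -1 35.6
   half 1 57.4
scene planter z [55.2 58.3 61.2]
   half -1 58.1
   half 1 58.3
lid slope,a at hinge [8.29780212e-02 6.73358914e+02] theta 1.6535846865786017 ztop 231.69349844357453
```

View pics/c.png

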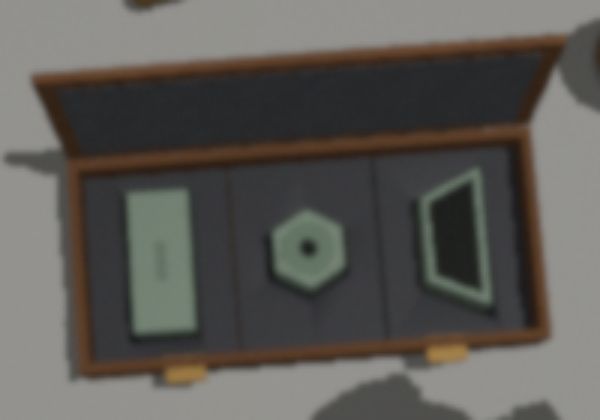

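All three are seated upright, with tops at 58 mm in both views. The lid is at about 1.67 rad with its hinge at case-aligned a≈665. Now I'll go behind the lid with the fingers shut and find contact.

Run:
```python
from r import *
clamp()
b=-59; p=lambda a,z:[*(a*AX+b*AL),z]
movep(p(640,330),R(-85.96)); movel(p(740,330),max_speed=150); movel(p(740,197),max_speed=130); wait(.2); st('behind')
s=read_state()["eef_pos"][:2]@AX
h=movel(p(688,197),max_speed=30,guard=3); st(f'contact {h}'); print('a',s,read_state()["eef_pos"][:2]@AX)
```

```text
behind t 37.1 p [742.5  -6.8 197.6] gap -0.1 F [ 0.2  0.  -0.2]
contact True t 38.4 p [701.4  -9.5 196.9] gap -0.0 F [ 0.1  0.8 -0.4]
a 740.1684931438492 699.0085355907694
```

Run:
```python
from r import *
b=-59; r=140; w=10
for th in [1.55,1.3,1.05,.8,.6,.4,.25,.14,.07]:
    a=665.5-r*np.cos(th)+8*np.sin(th)+w; z=62+r*np.sin(th)+8*np.cos(th)
    h=movel([*(a*AX+b*AL),z],max_speed=70 if th>.3 else 40,guard=25)
    st(f'{th} {h}')
    if h: break
else:
    p=read_state()["eef_pos"]; h=movel([p[0],p[1],68],max_speed=20,guard=14); st(f'shut {h}')
shot(7)
c=dict(np.load("scene7.npz")); P=cloud(c); q=P[...,:2]-nest(-59,583); m=(abs(q@AX)<75)&(abs(q@AL)<170)&(P[...,2]<90)
s=P[m]; f=np.linalg.lstsq(np.c_[q[m]@AX,np.ones(m.sum())],s[:,2],rcond=None)[0]; print('lid z fit',f,np.median(s[:,2]))
```

```text
1.55 False t 38.8 p [683.1 -10.7 202.2] gap 0.2 F [-0.3  0.2  0.7]
1.3 False t 39.5 p [648.4 -13.2 199. ] gap 0.2 F [0.1 0.5 0.5]
1.05 False t 40.1 p [615.6 -15.6 187.5] gap 0.2 F [-0.1  0.2 -0.4]
0.8 False t 40.8 p [586.5 -17.7 168.1] gap 0.2 F [ 0.  -0.6  0. ]
0.6 False t 41.3 p [567.2 -19.  147.6] gap 0.4 F [ 0.4  0.4 -0.3]
0.4 False t 41.9 p [552.3 -20.2 123.8] gap 0.3 F [ 0.3 -0.4  1. ]
0.25 False t 42.5 p [544.6 -20.7 104.4] gap -0.0 F [-0.3 -0.3  0.8]
0.14 False t 43.1 p [540.7 -21.   89.3] gap -0.0 F [ 0.1 -0.3 -1.4]
0.07 False t 43.5 p [539.1 -21.1  79.6] gap 0.0 F [ 1.3 -1.  -0.3]
shut True t 43.9 p [539.  -21.1  70.5] gap -0.0 F [-2.3  0.4 11.6]
lid z fit [-1.87029775e-03  7.05857875e+01] 70.53885751261032
```

Run:
```python
from r import *
p=read_state()["eef_pos"]; h=movel([p[0],p[1],67],max_speed=15,guard=12); st(f'press {h}')
movel([p[0],p[1],200],max_speed=150); movep([400,-200,300],R(-60)); wait(.3); shot(8); st('clear')
for k in("scene","top"):
    c=dict(np.load(k+"8.npz")); P=cloud(c); q=P[...,:2]-nest(-59,583); m=(abs(q@AX)<75)&(abs(q@AL)<170)&(P[...,2]<100)
    f=np.linalg.lstsq(np.c_[q[m]@AX,np.ones(m.sum())],P[m][:,2],rcond=None)[0]; print(k,'lid z fit',f,np.median(P[m][:,2]))
```

```text
press True t 44.2 p [539.1 -21.1  70.5] gap -0.1 F [-5.   3.8 20.3]
clear t 46.6 p [ 400.2 -199.8  299.9] gap 0.1 F [ 0.3  0.3 -0. ]
scene lid z fit [4.49823044e-04 7.05795690e+01] 70.6041343933274
top lid z fit [1.25840168e-03 7.08791289e+01] 70.81525491026775
```

View pics/scene8.png

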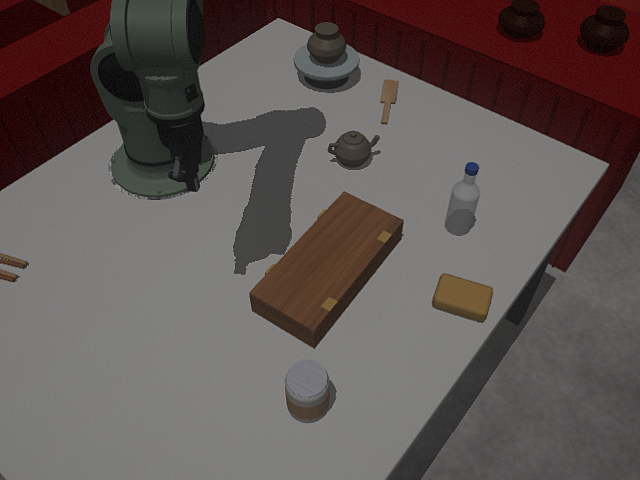

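The lid is flat and flush on the case, with its top face around (328,265). The teapot (353,148), bottle (462,200) and cup (307,390) have not moved, and the robot is clear.

```bash
python3 -c "
from workcell import *
finish_job(); print(read_state()['time'])"
```

```text
the job is handed in; nothing more can be done
the job is handed in; nothing more can be done
```

I packed the caddy, the oblong and the planter upright into the nests of their shape and closed the lid. The job was handed in at about 47 s of the 72 s allowed.

- **Pieces:** I lowered each one slowly under a force guard, and each touched the pocket floor at the expected height before I released it. The oblong and planter tops then measured 58 mm in both views, as they should when fully down. The caddy top read 57 mm from the scene camera and 55.5 mm from the top camera. Its patch also took in some nest surface, so that reading is rougher. Its contact height and the picture both showed it seated.
- **Lid:** I swept it down along its arc with the fingers shut and pressed it closed, with about 20 N of contact at most. Both cameras then showed it flat, with its top at 70.6–70.8 mm against a nominal 70 mm and no real slope.
- **Bystanders:** The teapot, bottle and cup look unmoved in the last picture, and the robot was clear of everything.
- **Disagreements:** The two cameras differed by 2–4 mm in places. Before I lowered the oblong and planter, the views suggested they sat 1–3 mm off along the case's x, so I shifted those two placements by about 1 mm. Neither caught on the rim.

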